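# Load the support pillars and hold the spring slide open at its marker

### The arm

A 7-joint arm with a two-finger parallel gripper is mounted at the origin on a cart in front of the work surface, level with it; the furniture and walls round the work are solid. World frame = base frame: x ahead of the robot, y to its left, z up, the work surface at z = 0. Lengths are in mm, angles in rad, forces in N, time in s.
With the tool pointing down it reaches from about 425 to 875 mm from the base axis. Payload 9.9 kg.
Tool frame: the origin (TCP) lies at the very end of the fingers, on their centre line; the grasp point (between the pads) lies 19 mm behind it; z points along the fingers, y is the line along which they close (so a half turn about z gives the same grasp; the last joint's range is limited). The gripper opens to 85 mm and grips with 20 to 120 N. Pads are 22 mm wide; open, the fingers measure 114 mm over their backs; the gripper's body (76 mm by 85 mm) begins 54 mm behind the grasp point. The pads swing forward as they close: fully open they stand 13 mm farther back than shut.
Start: joints at [1.241, 0.576, 0.025, 1.437, -0.015, 1.129, -0.057], TCP at [164.254, -654.713, 231.289] pointing down, gripper open.
Joint ranges: [-2.76, 2.76], [-0.34, 2.15], [-1.52, 1.57], [0.19, 2.46], [-1.09, 4.23], [0.17, 1.99], [-2.82, 2.82]. Speed limits (rad/s): [2.22, 2.22, 3.01, 3.01, 3.14, 3.14, 3.14].

### API

Orientations are given as a unit quaternion [w, x, y, z].
In Python, from bench import arm gives the robot as it stands.
- The arm moves only by the tool step_arm, never from a script. Its argument "moves" is a list of rows, each a list of 7 numbers: the shift along the tool's x, y, z in m, then the turn, a rotation vector about the tool's x, y, z in rad, then the closure in counts, from 0 (fully open) to 255 (shut). In form: [[x, y, z, ax, ay, az, hand], ...]. A call has exactly 8 rows; each row shifts and turns the commanded pose from where the row before left it, along the tool's axes as they then stand; what a row does not reach is not made up. A row lasts 1/12 s, in which the tool goes at most 41.7 mm and 7.16 degrees, less where a joint would pass 70% of its speed; a pose out of reach is approached as far as the arm can. A call is refused whole if a number of a shift passes 0.0417 or a number of a turn 0.125, either way. A call with a gripper value outside its range is refused whole. The fingers move at their own pace and stop on an object; the grip force is fixed at half the most. Time passes only in rows, so rows that do not move let the fingers close, or fill a call up. It gives the time, the measured TCP pose, the force, the opening and the grip force at its end, in the units of the state.
- arm.get_obs(): the state, without advancing time (a new reading comes with each control period).
- arm.grab_frame(name): name is "side" or "top"; returns a dict with "image" (420x560x3 uint8, blue, green, red), "intrinsics" (3x3 intrinsics, pixels), "pose" (4x4, takes a point from camera to world coordinates). Camera axes: x right, y up, looking along -z (the intrinsics and any distortion apply to the point x, -y, -z); pixel columns grow to the right and rows downward; lengths in mm; the calibration is good to about 2 mm. A picture is of the moment at which its call begins. There is no depth.
- arm.job_done(): hands the job in; it is judged then, once.
The state is a dict: "time_s": time; "joints": joint angles; "qd": joint speeds; "tau": joint torques, N m; "position": TCP position; "orientation": TCP orientation; "contact_force": force on the tool from outside, world axes, zero at the start; "torque": the same for the moment, N m; "opening": opening from 0.0 (shut) to 1.0 (fully open); "grip_force": force on a finger pad.
Only numpy, scipy, OpenCV 4.12 (cv2) and the standard library are available. Lean on these libraries where they do the work, as an engineer would, in place of code of your own. Each camera call takes 0.05 s, during which the arm holds its last target. There are 200 camera calls.

### The job

Set up the holding fixture so that a stepped workpiece can be laid in it: stand the two short steel pillars upright in the two pockets of the row next to the spring slide, and the tall loose one in the free pocket of the far row, beside the tall pillar already there. Then pull the fixture's spring slide out by its upright black handle until the handle is in line with the ridge on the small steel marker beside the guide rail, and keep it there: finish while still holding the slide at the marker, do not let go. Leave the other things on the bench where they are.

Things in the scene. Friction and masses are not known exactly. Their poses are not given: they have to be found in the camera images.
- fixture: fixed aluminium plate 280 x 150 x 15 mm, turned at most 15 degrees. Origin on the bench under it, 10 mm farther than its middle; x from slide end (nearest the robot) to pocket end, y left. Pockets at x, y (mm): near row (30, 40), (30, -40); far row (90, 40) free, (90, -40) filled by a fixed pillar, top at z 62. Slide guide rails: y = 16 to 29 and -16 to -29, x = -150 to -5, screw tops at z 38.
- pocket_s1 (a point): round blind pocket in the fixture plate, 30 mm in diameter and 8 mm deep; this point is the centre of its floor, 7 mm above the bench. Near row, left; for a short pillar.
- pocket_s2 (a point): round blind pocket in the fixture plate, 30 mm in diameter and 8 mm deep; this point is the centre of its floor, 7 mm above the bench. Near row, right; for a short pillar.
- pocket_t (a point): round blind pocket in the fixture plate, 30 mm in diameter and 8 mm deep; this point is the centre of its floor, 7 mm above the bench. Far row, left; for the tall pillar.
- short_1: a plain steel pillar, a round cylinder 24 mm in diameter and 35 mm tall with a tapered foot (19 mm wide at the bottom, full width 5 mm up), standing upright and loose on the bench to the left of the fixture; about 120 g. Origin: centre of its underside; z is its axis, up. One of two alike.
- short_2: a plain steel pillar, a round cylinder 24 mm in diameter and 35 mm tall with a tapered foot (19 mm wide at the bottom, full width 5 mm up), standing upright and loose on the bench to the left of the fixture; about 120 g. Origin: centre of its underside; z is its axis, up. One of two alike.
- tall: a plain steel pillar, a round cylinder 24 mm in diameter and 55 mm tall with a tapered foot (19 mm wide at the bottom, full width 5 mm up), standing upright and loose on the bench to the left of the fixture; about 190 g. Origin: centre of its underside; z is its axis, up.
- slide: spring slide between the rails, moves along the fixture's x only: rests at fixture x = -65 mm, pulls out up to 60 mm towards the robot (-x). Spring: about 4 N at rest, 1.5 N more per 10 mm; returns if let go. Origin: in the handle's middle plane, 15 mm above the bench; axes as the fixture's. Its 70 mm wide jaw lies 48 to 60 mm from the origin in +x, top 54 mm above the bench.
- handle (a point): grip point on the slide's upright black handle, 82 mm above the bench. The handle is a plate 14 mm thick along the fixture's x, 36 mm wide along y, from 37 to 105 mm above the bench; pinch it from above with the fingers closing along the fixture's x.
- marker: small steel saddle 20 x 13 x 22 mm with a 3 mm ridge across its top, fixed on the plate beside the left rail (fixture y = 38 mm). Origin: centre of its foot, 15 mm above the bench, in the ridge's plane; axes as the fixture's. The slide is right when its origin (the handle's middle plane) has the same x along the fixture as this origin: 25 to 45 mm out from rest.
- caliper: caliper lying on the bench, 58 x 215 x 12 mm, a bystander. Origin: centre of its underside.
- tape: small roll of black tape lying flat, 62 mm across, 19 mm high, a bystander. Origin: centre of its underside.
- spool: solder spool, 64 mm across, 38 mm high, a bystander. Origin: centre of its underside.
- weight: brass weight with a knob, 38 mm across, 57 mm high, a bystander. Origin: centre of its underside.

How it is judged (in metres and radians):
On the way:
1. the two short pillars stand in the near row and the tall one in the far row, let go, with the slide not yet pulled ((((horizontal distance between short_1 and pocket_s1 below 0.006 m and z of short_1 in the frame of pocket_s1 between -0.004 and 0.004 m and angle between short_1's own z axis and vertical below 0.1 rad) and (horizontal distance between short_2 and pocket_s2 below 0.006 m and z of short_2 in the frame of pocket_s2 between -0.004 and 0.004 m and angle between short_2's own z axis and vertical below 0.1 rad)) or ((horizontal distance between short_1 and pocket_s2 below 0.006 m and z of short_1 in the frame of pocket_s2 between -0.004 and 0.004 m and angle between short_1's own z axis and vertical below 0.1 rad) and (horizontal distance between short_2 and pocket_s1 below 0.006 m and z of short_2 in the frame of pocket_s1 between -0.004 and 0.004 m and angle between short_2's own z axis and vertical below 0.1 rad))) and horizontal distance between tall and pocket_t below 0.006 m and z of tall in the frame of pocket_t between -0.004 and 0.004 m and angle between tall's own z axis and vertical below 0.1 rad and contact force between the fingers and short_1 below 0.3 N and contact force between the fingers and short_2 below 0.3 N and contact force between the fingers and tall below 0.3 N and x of slide in the frame of fixture above -0.075 m), for 0.2 s.
At the end, for the whole second after the job is handed in: Each short pillar upright (0.1 rad) on the floor of its own near-row pocket and the tall one in the free far-row pocket, within 6 mm of centre and 4 mm in height; slide within 5 mm of the marker along the fixture's x, the fingers still pressing on it with over 2 N ((((horizontal distance between short_1 and pocket_s1 below 0.006 m and z of short_1 in the frame of pocket_s1 between -0.004 and 0.004 m and angle between short_1's own z axis and vertical below 0.1 rad) and (horizontal distance between short_2 and pocket_s2 below 0.006 m and z of short_2 in the frame of pocket_s2 between -0.004 and 0.004 m and angle between short_2's own z axis and vertical below 0.1 rad)) or ((horizontal distance between short_1 and pocket_s2 below 0.006 m and z of short_1 in the frame of pocket_s2 between -0.004 and 0.004 m and angle between short_1's own z axis and vertical below 0.1 rad) and (horizontal distance between short_2 and pocket_s1 below 0.006 m and z of short_2 in the frame of pocket_s1 between -0.004 and 0.004 m and angle between short_2's own z axis and vertical below 0.1 rad))) and horizontal distance between tall and pocket_t below 0.006 m and z of tall in the frame of pocket_t between -0.004 and 0.004 m and angle between tall's own z axis and vertical below 0.1 rad and x of slide in the frame of marker between -0.005 and 0.005 m and contact force between the fingers and slide above 2 N); the arm keeps its last pose, push and grip.
It fails at once if a bystander (caliper, tape, spool, weight) is moved by more than 25 mm (distance of any of caliper, tape, spool, weight from where it was at the start of the episode above 0.025 m).
It also fails if it takes over 72 s, if anything falls off the work surface, if the arm or the gripper's body presses on something with over 40 N, if the wrist force passes 120 N, or if a joint passes its speed limit or range.

## Working session

There is one attempt and no reset: what is moved stays moved. The work goes in short steps, Python scripts to look and compute and a tool call to move; the robot and the scene stay as the last step left them, time stands still between calls to the robot, and variables do not carry over. Pictures are saved under pics/ and viewed, at most 12 in all, crops included, and the job is handed in when it is done.

Besides the shell and the picture viewer there is one more tool, called after ">>>" by a JSON object that holds its "method" and its "body", one argument or row to a line. step_arm: Moves the arm, as the interface text tells. Its arguments: {"type":"object","properties":{"moves":{"type":"array"}},"required":["moves"]}

```bash
mkdir -p pics
cat > h.py <<'E'
import numpy as np, cv2
from bench import arm
def snap(n,name):
    f=arm.grab_frame(n); cv2.imwrite(f'pics/{name}.png',f['image']); np.savez(f'pics/{name}.npz',**{k:np.array(f[k]) for k in f}); return f
def load(name): return dict(np.load(f'pics/{name}.npz'))
def ray(f,u,v):
    K=f['intrinsics'];T=f['pose']
    d=np.array([(u-K[0,2])/K[0,0],-(v-K[1,2])/K[1,1],-1.]); return T[:3,3],T[:3,:3]@d
def onz(f,u,v,z):
    o,d=ray(f,u,v); return o+d*(z-o[2])/d[2]
def proj(f,p):
    T=f['pose'];K=f['intrinsics'];c=T[:3,:3].T@(np.array(p,float)-T[:3,3])
    return np.array([K[0,2]+K[0,0]*c[0]/-c[2],K[1,2]+K[1,1]*c[1]/c[2]])
E
python3 - <<'E'
from h import *
f=snap('top','top0');g=snap('side','side0')
for x in (f,g): print(x['intrinsics'],x['pose'],x.keys())
print(arm.get_obs())
E
```

```text
[[444.86777573   0.         282.28695797]
 [  0.         444.86777573 215.51794988]
 [  0.           0.           1.        ]] [[-8.71222420e-02  9.75519467e-01 -2.01919500e-01  2.87004498e+02]
 [-9.96197495e-01 -8.54186761e-02  1.71522703e-02 -1.84545439e+01]
 [-5.15322808e-04  2.02646045e-01  9.79251916e-01  1.23517524e+03]
 [ 0.00000000e+00  0.00000000e+00  0.00000000e+00  1.00000000e+00]] dict_keys(['image', 'intrinsics', 'pose'])
[[528.23062195   0.         285.3954486 ]
 [  0.         528.23062195 214.87194748]
 [  0.           0.           1.        ]] [[-9.99030833e-01 -8.27458158e-03  4.32310700e-02  5.97502339e+02]
 [ 4.24930468e-02 -4.37422581e-01  8.98251539e-01  1.28830222e+03]
 [ 1.14775906e-02  8.99218003e-01  4.37350257e-01  7.07880122e+02]
 [ 0.00000000e+00  0.00000000e+00  0.00000000e+00  1.00000000e+00]] dict_keys(['image', 'intrinsics', 'pose'])
{'time_s': 0.1, 'joints': array([ 1.24119424,  0.5764251 ,  0.02481122,  1.43777673, -0.01495245,
        1.12900259, -0.05654121]), 'qd': array([-0.00030943, -0.00060235,  0.00120362, -0.00096562, -0.00092551,
       -0.00067919, -0.00115085]), 'tau': array([ 4.82080883e-03, -7.67305541e+01,  2.25742847e+00, -2.86607534e+01,
        1.58553617e-02,  8.55240680e-03,  4.87236900e-05]), 'position': array([ 164.1721266 , -654.33798301,  230.56018915]), 'orientation': array([-7.01111088e-04,  9.92454304e-01,  1.22612987e-01, -1.34465401e-04]), 'contact_force': array([-0.11182697,  0.69903571,  0.27922055]), 'torque': array([ 0.01086756, -0.01917204,  0.03604053]), 'grip_force': 0.0, 'opening': 0.9977962161942626}
```

View pics/top0.png

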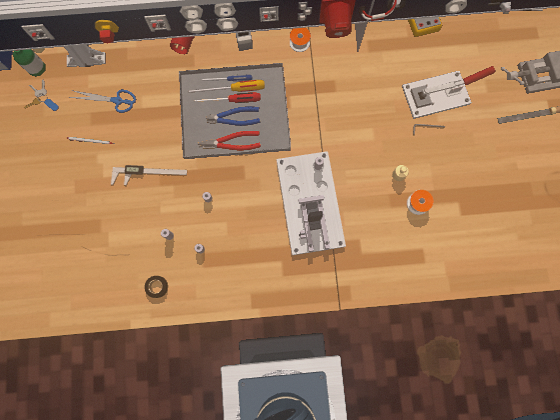

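View pics/side0.png

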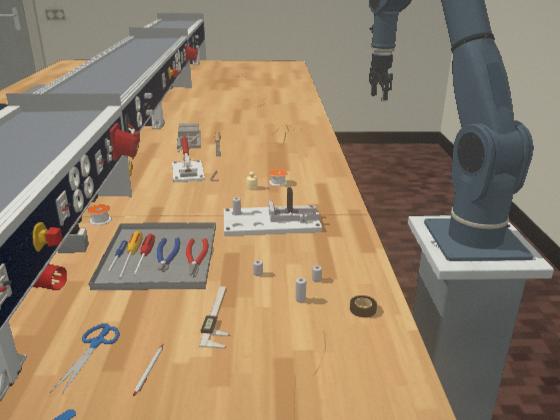

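The top view shows the fixture at about (312,203), with pillars at (207,197), (166,234) and (199,248). By the side view, where the tall pillar is at (300,290), the tall one is (166,234). I'll enlarge both areas.

Run:
```python
from h import *
f=load('top0');g=load('side0')
a=f['image'][140:265,150:350]; cv2.imwrite('pics/tc.png',cv2.resize(a,None,fx=4,fy=4,interpolation=cv2.INTER_CUBIC))
b=g['image'][180:310,215:345]; cv2.imwrite('pics/sc.png',cv2.resize(b,None,fx=4.5,fy=4.5,interpolation=cv2.INTER_CUBIC))
```

```text
(no output)
```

View pics/tc.png

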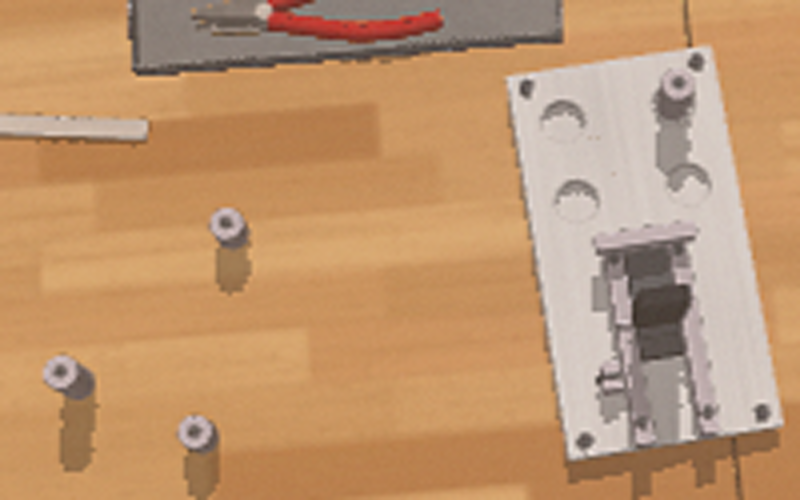

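View pics/sc.png

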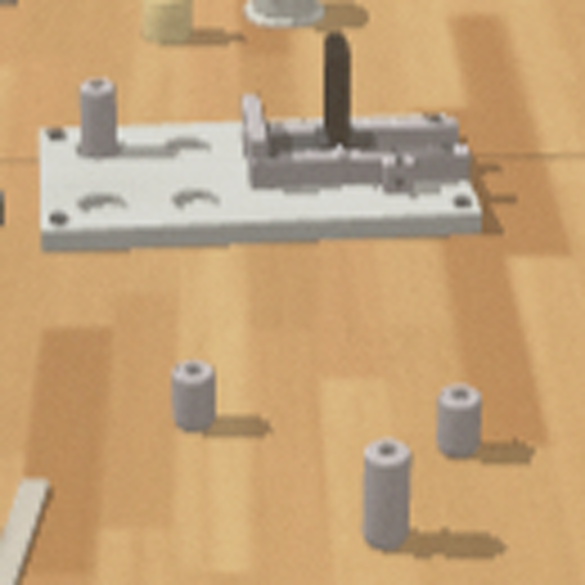

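Top crop: plate corners at (508,75), (712,46), (782,425), (568,460), and pillar tops at (227,222), (62,371) tall, (195,431). Side crop: tops at (193,369), (387,449) tall, (459,392), with the marker near (398,160).

```bash
cat >> h.py <<'E'
def tri(f,p,g,q):
    o1,d1=ray(f,*p);o2,d2=ray(g,*q)
    d1=d1/np.linalg.norm(d1);d2=d2/np.linalg.norm(d2)
    A=np.c_[d1,-d2];s=np.linalg.lstsq(A,o2-o1,rcond=None)[0]
    a=o1+s[0]*d1;b=o2+s[1]*d2
    return (a+b)/2,np.linalg.norm(a-b)
def tc(x,y): return (x+.5)/4-.5+150,(y+.5)/4-.5+140
def sc(x,y): return (x+.5)/4.5-.5+215,(y+.5)/4.5-.5+180
E
python3 - <<'E'
from h import *
np.set_printoptions(precision=1,suppress=True)
f=load('top0');g=load('side0')
P={k:onz(f,*tc(*v),15) for k,v in dict(FL=(508,75),FR=(712,46),NL=(568,460),NR=(782,425)).items()}
for k in P: print(k,P[k])
c=np.mean(list(P.values()),0)
ex=(P['FL']+P['FR']-P['NL']-P['NR'])/2; ey=(P['FL']+P['NL']-P['FR']-P['NR'])/2
print('centre',c,'len',np.linalg.norm(ex),np.linalg.norm(ey),'yaw',np.arctan2(ex[1],ex[0]),np.arctan2(-ey[0],ey[1]))
yaw=(np.arctan2(ex[1],ex[0])*2+np.arctan2(-ey[0],ey[1]))/3
S={k:onz(f,*tc(*v),15) for k,v in dict(FL=(526,89),FR=(696,62),NL=(585,440),NR=(762,412)).items()}
cs=np.mean(list(S.values()),0);sx=(S['FL']+S['FR']-S['NL']-S['NR'])/2;print('screws',cs,np.arctan2(sx[1],sx[0]))
G={k:onz(g,*sc(*v),15) for k,v in dict(FL=(41,236),NL=(480,221),FR=(40,129),NR=(462,116)).items()}
for k in G: print('side',k,G[k])
for n,p,q,z in [('shortfar',(227,222),(193,369),35),('tall',(62,371),(387,449),55),('shortnear',(195,431),(459,392),35),('fixed',(678,83),(97,85),62)]:
    print(n,tri(f,tc(*p),g,sc(*q)),'top',onz(f,*tc(*p),z),'side',onz(g,*sc(*q),z))
R=np.array([[np.cos(yaw),-np.sin(yaw)],[np.sin(yaw),np.cos(yaw)]])
o=c[:2]+R@[10-0,0]
print('yaw',yaw,'origin',o)
for n,p,q,z in [('s1',(577,201),(193,198),11),('t',(562,120),(101,203),11),('s2',(690,184),(189,144),15)]:
    print(n,onz(f,*tc(*p),15)[:2],'side',onz(g,*sc(*q),15)[:2])
for n,l in [('s1',(30,40)),('s2',(30,-40)),('t',(90,40)),('fix',(90,-40)),('handle',(-65,0))]: print(n,o+R@l)
m=lambda p:R.T@(p[:2]-o)
print('marker side',m(onz(g,*sc(398,157),37)),'handle side top',m(onz(g,*sc(337,38),105)),'top mk',m(onz(f,*tc(606,378),37)))
print('fixed local', m(onz(f,*tc(678,83),62)),m(onz(g,*sc(97,85),62)))
E
```

```text
FL [707.3 -38.2  15. ]
FR [ 716.3 -186.8   15. ]
NL [426.9 -55.8  15. ]
NR [ 438.2 -205.2   15. ]
centre [ 572.2 -121.5   15. ] len 279.83717531781747 149.31694909756064 yaw 0.06453930182459919 0.06796142678973038
screws [ 572.2 -121.4   15. ] 0.07222617429748325
side FL [706.6 -28.   15. ]
side NL [430.5 -42.6  15. ]
side FR [ 717.  -184.6   15. ]
side NR [ 426.7 -200.5   15. ]
shortfar (array([610.9, 166. ,  33.9]), np.float64(0.03245582958826943)) top [610.6 165.8  35. ] side [610.8 167.8  35. ]
tall (array([512.3, 279. ,  53.6]), np.float64(0.5603683498788007)) top [511.7 278.7  55. ] side [512.7 281.1  55. ]
shortnear (array([466.9, 195.1,  34.9]), np.float64(1.0689161997288092)) top [466.4 195.2  35. ] side [467.5 195.2  35. ]
fixed (array([ 675.5, -154.1,   61.2]), np.float64(0.3140814338405212)) top [ 675.1 -154.    62. ] side [ 675.6 -152.4   62. ]
yaw 0.06568001014630959 origin [ 582.2 -120.9]
s1 [609.7 -79. ] side [612.3 -78.5]
t [670.3 -73.9] side [671.1 -72.6]
s2 [ 615.1 -160.1] side [ 615.4 -159. ]
s1 [609.5 -79. ]
s2 [ 614.7 -158.8]
t [669.3 -75. ]
fix [ 674.6 -154.9]
handle [ 517.3 -125.1]
marker side [-100.3   36.4] handle side top [-64.1  -3.2] top mk [-101.7   41.5]
fixed local [ 90.5 -39.1] [ 91.1 -37.6]
```

>>> {"method": "step_arm", "body": {
  "moves": [
    [0.029,-0.027,0,0,0,0.0225,0],
    [0.029,-0.027,0,0,0,0.0225,0],
    [0.029,-0.027,0,0,0,0.0225,0],
    [0.029,-0.027,0,0,0,0.0225,0],
    [0.029,-0.027,0,0,0,0.0225,0],
    [0.029,-0.027,0,0,0,0.0225,0],
    [0.029,-0.027,0,0,0,0.0225,0],
    [0.029,-0.027,0,0,0,0.0225,0]
  ]
}}

```text
time_s: 0.77
position: [357.4, -401.7, 231.2]
orientation: [-0.0, 0.999, 0.032, -0.0]
contact_force: [1.2, -0.6, -0.4]
opening: 0.997
grip_force: 0.0
```

>>> {"method": "step_arm", "body": {
  "moves": [
    [0.029,-0.027,0,0,0,0,0],
    [0.029,-0.027,0,0,0,0,0],
    [0.029,-0.027,0,0,0,0,0],
    [0.029,-0.027,0,0,0,0,0],
    [0.029,-0.027,0,0,0,0,0],
    [0.029,-0.027,0,0,0,0,0],
    [0.029,-0.027,0,0,0,0,0],
    [0.029,-0.027,0,0,0,0,0]
  ]
}}

```text
time_s: 1.43
position: [575.0, -171.0, 231.1]
orientation: [-0.0, 0.999, 0.033, -0.0]
contact_force: [0.3, -0.7, -0.6]
opening: 0.998
grip_force: 0.0
```

>>> {"method": "step_arm", "body": {
  "moves": [
    [-0.0028,-0.0377,0,0,0,0,0],
    [-0.0028,-0.0377,0,0,0,0,0],
    [-0.0028,-0.0377,0,0,0,0,0],
    [-0.0028,-0.0377,0,0,0,0,0],
    [-0.0028,-0.0377,0,0,0,0,0],
    [-0.0028,-0.0377,0,0,0,0,0],
    [-0.0028,-0.0377,0,0,0,0,0],
    [-0.0028,-0.0377,0,0,0,0,0]
  ]
}}

```text
time_s: 2.1
position: [531.2, 128.4, 231.2]
orientation: [0.0, 0.999, 0.033, -0.0]
contact_force: [1.0, -0.6, 0.5]
opening: 0.997
grip_force: 0.0
```

>>> {"method": "step_arm", "body": {
  "moves": [
    [-0.0028,-0.0377,0,0,0,0,0],
    [-0.0028,-0.0377,0,0,0,0,0],
    [-0.0028,-0.0377,0,0,0,0,0],
    [-0.0028,-0.0377,0,0,0,0,0],
    [0,0,0.03,0,0,0,0],
    [0,0,0.03,0,0,0,0],
    [0,0,0.03,0,0,0,0],
    [0,0,0.03,0,0,0,0]
  ]
}}

```text
time_s: 2.77
position: [510.5, 276.7, 109.9]
orientation: [0.0, 0.999, 0.033, -0.0]
contact_force: [-0.5, 0.5, 0.3]
opening: 1.001
grip_force: 0.0
```

```bash
cat >> h.py <<'E'
def to(x,y,z,yaw=0.066):
    o=arm.get_obs();p=o['position'];q=o['orientation']
    from scipy.spatial.transform import Rotation as R
    r=R.from_quat([q[1],q[2],q[3],q[0]])
    X=r.as_matrix()[:,0]
    print('t',round(o['time_s'],2),'pos',p.round(1),'toolshift mm',(r.inv().apply(np.array([x,y,z])-p)).round(1),'yaw',round(np.arctan2(X[1],X[0]),4),'tilt',r.as_matrix()[2].round(4),'j',o['joints'].round(2),'F',o['contact_force'].round(1))
E
python3 -c "
from h import *
to(512.2,279.2,25)"
```

```text
t 2.77 pos [510.5 276.7 109.9] toolshift mm [ 1.8 -2.4 84.9] yaw 0.0665 tilt [-0.  0. -1.] j [-0.51  0.57 -0.11  1.84  0.09  0.74 -2.17] F [-0.5  0.5  0.3]
```

>>> {"method": "step_arm", "body": {
  "moves": [
    [0.0018,-0.0024,0.015,0,0,0,0],
    [0,0,0.02,0,0,0,0],
    [0,0,0.02,0,0,0,0],
    [0,0,0.02,0,0,0,0],
    [0,0,0.01,0,0,0,0],
    [0,0,0,0,0,0,0],
    [0,0,0,0,0,0,130],
    [0,0,0,0,0,0,230]
  ]
}}

```text
time_s: 3.43
position: [513.1, 279.3, 27.2]
orientation: [-0.0, 0.999, 0.033, 0.001]
contact_force: [-0.1, 0.2, 0.4]
opening: 0.75
grip_force: 0.0
```

>>> {"method": "step_arm", "body": {
  "moves": [
    [0,0,0,0,0,0,255],
    [0,0,0,0,0,0,255],
    [0,0,0,0,0,0,255],
    [0,0,0,0,0,0,255],
    [0,0,0,0,0,0,255],
    [0,0,0,0,0,0,255],
    [0,0,0,0,0,0,255],
    [0,0,0,0,0,0,255]
  ]
}}

```text
time_s: 4.1
position: [513.0, 279.2, 27.2]
orientation: [-0.0, 0.999, 0.033, 0.001]
contact_force: [-0.8, -1.3, 6.7]
opening: 0.26
grip_force: 58.4
```

>>> {"method": "step_arm", "body": {
  "moves": [
    [0,0,-0.02,0,0,0,255],
    [0,0,-0.03,0,0,0,255],
    [0,0,-0.03,0,0,0,255],
    [0.008,0.02,-0.02,0,0,0,255],
    [0.0111,0.0303,0,0,0,0,255],
    [0.0111,0.0303,0,0,0,0,255],
    [0.0111,0.0303,0,0,0,0,255],
    [0.0111,0.0303,0,0,0,0,255]
  ]
}}

```text
time_s: 4.77
position: [574.3, 140.1, 126.6]
orientation: [0.0, 0.999, 0.033, 0.0]
contact_force: [-0.1, 0.1, -1.7]
opening: 0.263
grip_force: 59.3
```

>>> {"method": "step_arm", "body": {
  "moves": [
    [0.0111,0.0303,0,0,0,0,255],
    [0.0111,0.0303,0,0,0,0,255],
    [0.0111,0.0303,0,0,0,0,255],
    [0.0111,0.0303,0,0,0,0,255],
    [0.0111,0.0303,0,0,0,0,255],
    [0.0111,0.0303,0,0,0,0,255],
    [0.0111,0.03,0,0,0,0,255],
    [0.003,0.01,0,0,0,0,255]
  ]
}}

```text
time_s: 5.43
position: [670.1, -81.3, 126.1]
orientation: [0.002, 1.0, 0.03, 0.0]
contact_force: [-0.8, -1.4, -1.3]
opening: 0.26
grip_force: 59.3
```

```bash
python3 -c "
from h import *
to(669.6,-74.6,60)
g=snap('side','s1');f=snap('top','t1')
to(669.6,-74.6,60)
a=f['image'][130:230,250:350];b=g['image'][150:250,200:300]
cv2.imwrite('pics/v1.png',cv2.resize(np.hstack([a,b]),None,fx=4,fy=4,interpolation=cv2.INTER_CUBIC))"
```

```text
t 5.43 pos [670.1 -81.3 126.1] toolshift mm [-0.1 -7.  66.1] yaw 0.0601 tilt [ 2.0e-04  3.6e-03 -1.0e+00] j [ 0.12  0.67 -0.12  1.56  0.1   0.92 -1.55] F [-0.8 -1.4 -1.3]
t 5.53 pos [669.2 -78.6 125.8] toolshift mm [ 0.7 -4.1 65.8] yaw 0.0608 tilt [-6.0e-04  1.8e-03 -1.0e+00] j [ 0.12  0.67 -0.12  1.56  0.1   0.92 -1.55] F [ 0.4 -0.4 -1.9]
```

View pics/v1.png

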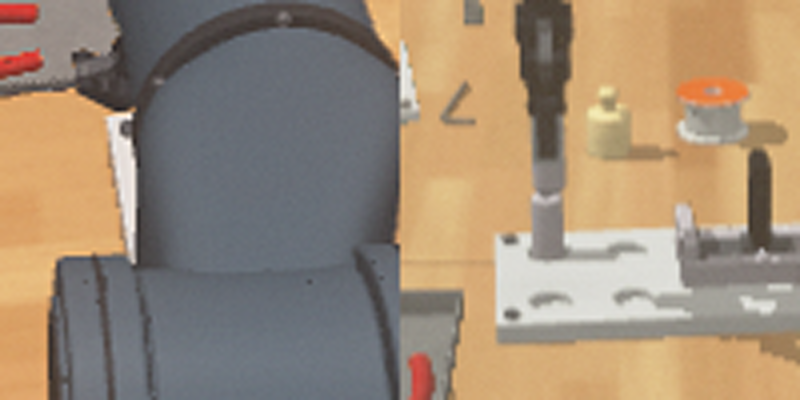

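The tall pillar is held upright over the far row. Its lower end is at about (546,195) in the right half of the picture.

>>> {"method": "step_arm", "body": {
  "moves": [
    [0.0015,-0.004,0.01,0,0,-0.005,255],
    [0,0,0.02,0,0,0,255],
    [0,0,0.02,0,0,0,255],
    [0,0,0.02,0,0,0,255],
    [0,0,0.006,0,0,0,255],
    [0,0,0,0,0,0,255],
    [0,0,0,0,0,0,255],
    [0,0,0,0,0,0,255]
  ]
}}

```text
time_s: 6.2
position: [671.2, -69.6, 51.5]
orientation: [-0.0, 0.999, 0.036, 0.001]
contact_force: [0.2, -0.2, -1.8]
opening: 0.257
grip_force: 59.3
```

```bash
python3 -c "
from h import *
to(670.2,-74.6,34)
g=snap('side','s2')
to(670.2,-74.6,34)
p=arm.get_obs()['position'];q=p+[-.8,0,-27.2]
print(proj(g,q),proj(g,q+[0,0,55]),onz(g,*proj(g,q),7))
b=g['image'][150:250,190:310]
cv2.imwrite('pics/v2.png',cv2.resize(b,None,fx=5,fy=5,interpolation=cv2.INTER_CUBIC))"
```

```text
t 6.2 pos [671.2 -69.6  51.5] toolshift mm [-1.4  4.9 17.5] yaw 0.0716 tilt [ 1.7e-03 -1.0e-04 -1.0e+00] j [ 0.1   0.75 -0.12  1.62  0.11  0.77 -1.57] F [ 0.2 -0.2 -1.8]
t 6.25 pos [671.3 -69.9  51.7] toolshift mm [-1.5  4.6 17.7] yaw 0.0713 tilt [ 2.1e-03  1.0e-04 -1.0e+00] j [ 0.1   0.75 -0.12  1.62  0.11  0.77 -1.57] F [-0.  -0.7 -2.5]
[237.13892313 222.19280039] [236.58430852 204.79751799] [ 672.35341848 -104.67287052    7.        ]
```

View pics/v2.png

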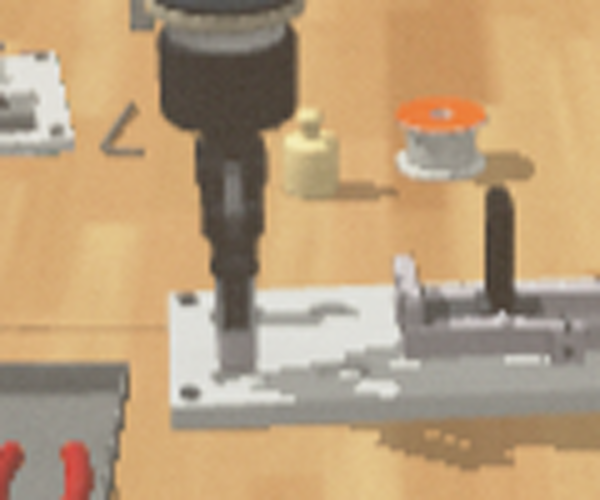

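The pillar's foot is at about (237,374) in the crop, agreeing with its predicted place. I'll correct by 4.7 mm sideways and lower it.

>>> {"method": "step_arm", "body": {
  "moves": [
    [-0.0012,0.0047,0,0,0,0.005,255],
    [0,0,0,0,0,0,255],
    [0,0,0.005,0,0,0,255],
    [0,0,0.005,0,0,0,255],
    [0,0,0.005,0,0,0,255],
    [0,0,0.0025,0,0,0,255],
    [0,0,0,0,0,0,255],
    [0,0,0,0,0,0,255]
  ]
}}

```text
time_s: 6.92
position: [669.8, -75.0, 34.2]
orientation: [0.0, 0.999, 0.033, 0.0]
contact_force: [-5.2, 0.8, 16.1]
opening: 0.26
grip_force: 61.3
```

```bash
python3 -c "
from h import *
to(670.2,-74.6,34)"
```

```text
t 6.92 pos [669.8 -75.   34.2] toolshift mm [ 0.4 -0.4  0.2] yaw 0.0658 tilt [ 9.e-04  2.e-04 -1.e+00] j [ 0.11  0.77 -0.11  1.63  0.12  0.74 -1.57] F [-5.2  0.8 16.1]
```

>>> {"method": "step_arm", "body": {
  "moves": [
    [0,0,0,0,0,0,170],
    [0,0,0,0,0,0,140],
    [0,0,0,0,0,0,110],
    [0,0,0,0,0,0,100],
    [0,0,-0.01,0,0,0,100],
    [0,0,-0.03,0,0,0,100],
    [0,0,-0.04,0,0,0,100],
    [0,0,-0.04,0,0,0,100]
  ]
}}

```text
time_s: 7.58
position: [668.8, -75.0, 153.9]
orientation: [-0.0, 0.999, 0.033, -0.001]
contact_force: [1.6, 0.1, -0.1]
opening: 0.61
grip_force: 0.0
```

```bash
python3 -c "
from h import *
to(610.8,166.3,140)"
```

```text
t 7.58 pos [668.8 -75.  153.9] toolshift mm [ -41.9 -244.6   14.1] yaw 0.0659 tilt [-2.1e-03 -4.0e-04 -1.0e+00] j [ 0.12  0.64 -0.13  1.53  0.09  0.98 -1.54] F [ 1.6  0.1 -0.1]
```

>>> {"method": "step_arm", "body": {
  "moves": [
    [-0.006,-0.035,0,0,0,0,60],
    [-0.006,-0.035,0,0,0,0,60],
    [-0.006,-0.035,0,0,0,0,60],
    [-0.006,-0.035,0.01,0,0,0,60],
    [-0.006,-0.035,0.02,0,0,0,60],
    [-0.006,-0.035,0.02,0,0,0,60],
    [-0.006,-0.0346,0.02,0,0,0,60],
    [0,0,0.02,0,0,0,60]
  ]
}}

```text
time_s: 8.25
position: [609.1, 176.7, 62.9]
orientation: [-0.003, 0.999, 0.038, 0.0]
contact_force: [-0.2, 1.6, 0.5]
opening: 0.767
grip_force: 0.0
```

```bash
python3 -c "
from h import *
to(610.8,166.3,12)
g=snap('side','s3');f=snap('top','t3')
to(610.8,166.3,12)
a=f['image'][140:265,260:350];b=g['image'][190:290,215:345]
a=cv2.resize(a,None,fx=3,fy=3,interpolation=cv2.INTER_CUBIC);b=cv2.resize(b,None,fx=3.75,fy=3.75,interpolation=cv2.INTER_CUBIC)
print(a.shape,b.shape,proj(f,(669.5,-74.8,62)),proj(g,(669.5,-74.8,62)))
cv2.imwrite('pics/v3.png',np.hstack([a[:375],b[:375]]))"
```

```text
t 8.25 pos [609.1 176.7  62.9] toolshift mm [ 0.8 10.8 50.9] yaw 0.0755 tilt [ 3.0e-04 -6.3e-03 -1.0e+00] j [-0.28  0.69 -0.12  1.73  0.1   0.72 -1.95] F [-0.2  1.6  0.5]
t 8.35 pos [609.1 168.2  60.4] toolshift mm [ 1.8  2.  48.4] yaw 0.0699 tilt [-4.8e-03  4.0e-04 -1.0e+00] j [-0.27  0.7  -0.11  1.73  0.11  0.73 -1.94] F [ 0.1 -1.   0.5]
(375, 270, 3) (375, 488, 3) [290.77506944 164.68570706] [237.17887636 209.64894013]
```

View pics/v3.png

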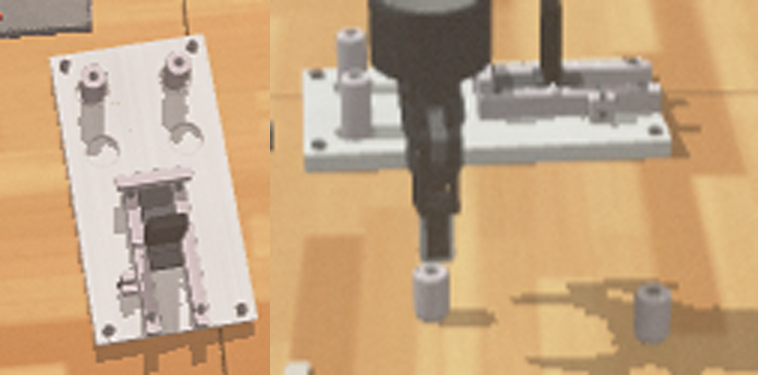

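The tall pillar stands seated: its top is at (93,76) in the left half, within 1 px of prediction and level with the fixed one. Next is the far short pillar.

>>> {"method": "step_arm", "body": {
  "moves": [
    [0.0007,0,0.01,0,0,0,60],
    [0,0,0.015,0,0,0,60],
    [0,0,0.015,0,0,0,60],
    [0,0,0.01,0,0,0,60],
    [0,0,0,0,0,0,60],
    [0,0,0,0,0,0,150],
    [0,0,0,0,0,0,255],
    [0,0,0,0,0,0,255]
  ]
}}

```text
time_s: 9.02
position: [613.1, 166.1, 13.9]
orientation: [-0.0, 0.999, 0.033, 0.001]
contact_force: [-0.4, -0.6, 0.4]
opening: 0.345
grip_force: 0.0
```

>>> {"method": "step_arm", "body": {
  "moves": [
    [0,0,0,0,0,0,255],
    [0,0,0,0,0,0,255],
    [0,0,0,0,0,0,255],
    [0,0,0,0,0,0,255],
    [0,0,0,0,0,0,255],
    [0,0,0,0,0,0,255],
    [0,0,0,0,0,0,255],
    [0,0,0,0,0,0,255]
  ]
}}

```text
time_s: 9.68
position: [613.1, 166.2, 14.1]
orientation: [-0.0, 0.999, 0.033, 0.001]
contact_force: [-1.1, -1.6, 5.0]
opening: 0.254
grip_force: 58.5
```

```bash
python3 -c "
from h import *
to(614.6,-159,13)"
```

```text
t 9.68 pos [613.1 166.2  14.1] toolshift mm [-19.8 324.6   1. ] yaw 0.0657 tilt [ 1.9e-03 -1.0e-04 -1.0e+00] j [-0.28  0.76 -0.1   1.76  0.12  0.63 -1.95] F [-1.1 -1.6  5. ]
```

>>> {"method": "step_arm", "body": {
  "moves": [
    [0,0,-0.015,0,0,0,255],
    [0,0,-0.03,0,0,0,255],
    [0,0,-0.03,0,0,0,255],
    [-0.0016,0.03,0,0,0,0,255],
    [-0.0016,0.03,0,0,0,0,255],
    [-0.0016,0.03,0,0,0,0,255],
    [-0.0016,0.03,0,0,0,0,255],
    [-0.0016,0.03,0,0,0,0,255]
  ]
}}

```text
time_s: 10.35
position: [614.2, 14.7, 88.5]
orientation: [0.0, 0.999, 0.033, 0.0]
contact_force: [1.0, 0.8, -1.2]
opening: 0.257
grip_force: 59.0
```

>>> {"method": "step_arm", "body": {
  "moves": [
    [-0.0016,0.03,0,0,0,0,255],
    [-0.0016,0.03,0,0,0,0,255],
    [-0.0016,0.03,0,0,0,0,255],
    [-0.0016,0.03,0,0,0,0,255],
    [-0.0016,0.03,0,0,0,0,255],
    [-0.0016,0.0246,0,0,0,0,255],
    [0,0,0.015,0,0,0,255],
    [0,0,0.015,0,0,0,255]
  ]
}}

```text
time_s: 11.02
position: [616.5, -162.0, 58.8]
orientation: [0.001, 1.0, 0.031, 0.001]
contact_force: [-0.4, 0.8, -1.0]
opening: 0.254
grip_force: 59.0
```

>>> {"method": "step_arm", "body": {
  "moves": [
    [0,0,0.015,0,0,0,255],
    [0,0,0,0,0,0,255],
    [0,0,0,0,0,0,255],
    [0,0,0,0,0,0,255],
    [0,0,0,0,0,0,255],
    [0,0,0,0,0,0,255],
    [0,0,0,0,0,0,255],
    [0,0,0,0,0,0,255]
  ]
}}

```text
time_s: 11.68
position: [616.3, -158.8, 43.3]
orientation: [0.0, 0.999, 0.033, 0.0]
contact_force: [-0.3, -0.3, -0.3]
opening: 0.255
grip_force: 59.0
```

```bash
python3 -c "
from h import *
to(616.9,-159,21)
g=snap('side','s4')
p=arm.get_obs()['position'];q=p+[-2.2,0,-14.1]
print(proj(g,q),proj(g,q+[0,0,35]))
b=g['image'][180:250,215:345]
cv2.imwrite('pics/v4.png',cv2.resize(b,None,fx=5,fy=5,interpolation=cv2.INTER_CUBIC))"
```

```text
t 11.68 pos [ 616.3 -158.8   43.3] toolshift mm [ 0.6  0.2 22.3] yaw 0.0659 tilt [ 7.e-04  2.e-04 -1.e+00] j [ 0.26  0.72 -0.14  1.73  0.14  0.69 -1.46] F [-0.3 -0.3 -0.3]
[257.00685024 207.43570502] [256.86618733 196.84666822]
```

View pics/v4.png

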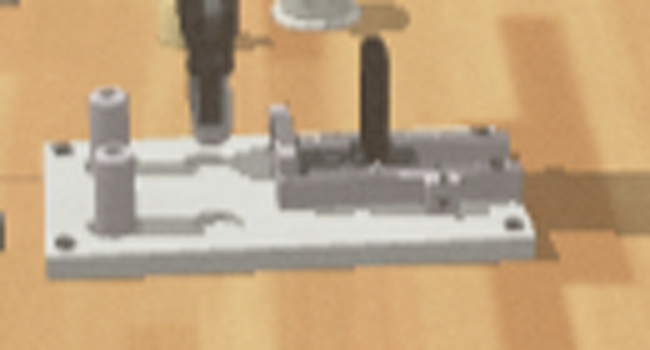

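The short pillar hangs with its foot at about (212,140), matching prediction, over the right near pocket. I'll lower it and release.

>>> {"method": "step_arm", "body": {
  "moves": [
    [0.0006,0.0002,0.005,0,0,0,255],
    [0,0,0.006,0,0,0,255],
    [0,0,0.006,0,0,0,255],
    [0,0,0.0055,0,0,0,255],
    [0,0,0,0,0,0,255],
    [0,0,0,0,0,0,255],
    [0,0,0,0,0,0,255],
    [0,0,0,0,0,0,255]
  ]
}}

```text
time_s: 12.4
position: [617.1, -159.0, 20.6]
orientation: [0.0, 0.999, 0.033, 0.0]
contact_force: [-1.2, 0.6, 9.0]
opening: 0.259
grip_force: 61.2
```

Seated, with an upward force at z 20.6. Release, lift, and go to the near short pillar.

>>> {"method": "step_arm", "body": {
  "moves": [
    [0,0,0,0,0,0,170],
    [0,0,0,0,0,0,140],
    [0,0,0,0,0,0,110],
    [0,0,0,0,0,0,100],
    [0,0,-0.01,0,0,0,100],
    [0,0,-0.03,0,0,0,100],
    [0,0,-0.04,0,0,0,100],
    [0,0,-0.03,0,0,0,100]
  ]
}}

```text
time_s: 13.07
position: [616.9, -158.9, 133.1]
orientation: [0.0, 0.999, 0.033, 0.0]
contact_force: [0.7, -0.4, 0.0]
opening: 0.609
grip_force: 0.0
```

```bash
python3 -c "
from h import *
to(467.2,195.2,14)"
```

```text
t 13.07 pos [ 616.9 -158.9  133.1] toolshift mm [-126.2 -363.2  119. ] yaw 0.0659 tilt [ 9.e-04  1.e-04 -1.e+00] j [ 0.27  0.61 -0.16  1.66  0.12  0.88 -1.43] F [ 0.7 -0.4  0. ]
```

>>> {"method": "step_arm", "body": {
  "moves": [
    [-0.0097,-0.028,0,0,0,0,60],
    [-0.0097,-0.028,0,0,0,0,60],
    [-0.0097,-0.028,0,0,0,0,60],
    [-0.0097,-0.028,0,0,0,0,60],
    [-0.0097,-0.028,0,0,0,0,60],
    [-0.0097,-0.028,0,0,0,0,60],
    [-0.0097,-0.028,0,0,0,0,60],
    [-0.0097,-0.028,0,0,0,0,60]
  ]
}}

```text
time_s: 13.73
position: [523.9, 60.6, 131.0]
orientation: [-0.0, 0.999, 0.033, 0.0]
contact_force: [0.9, 0.7, -0.3]
opening: 0.762
grip_force: 0.0
```

>>> {"method": "step_arm", "body": {
  "moves": [
    [-0.0097,-0.028,0,0,0,0,60],
    [-0.0097,-0.028,0,0,0,0,60],
    [-0.0097,-0.028,0,0,0,0,60],
    [-0.0097,-0.028,0,0,0,0,60],
    [-0.0097,-0.0272,0,0,0,0,60],
    [0,0,0.03,0,0,0,60],
    [0,0,0.03,0,0,0,60],
    [0,0,0,0,0,0,60]
  ]
}}

```text
time_s: 14.4
position: [464.6, 194.8, 67.2]
orientation: [0.001, 0.999, 0.034, -0.003]
contact_force: [-1.7, -0.5, 0.1]
opening: 0.767
grip_force: 0.0
```

```bash
python3 -c "
from h import *
to(467.2,195.2,14)
f=snap('top','t5');g=snap('side','s5')
to(467.2,195.2,14)
a=f['image'][140:265,260:350];b=g['image'][190:290,215:345]
a=cv2.resize(a,None,fx=3,fy=3,interpolation=cv2.INTER_CUBIC);b=cv2.resize(b,None,fx=3.75,fy=3.75,interpolation=cv2.INTER_CUBIC)
print((proj(f,(614.7,-159,42))-[260,140])*3,(proj(g,(614.7,-159,42))-[215,190])*3.75+[270,0])
cv2.imwrite('pics/v5.png',np.hstack([a[:375],b[:375]]))"
```

```text
t 14.4 pos [464.6 194.8  67.2] toolshift mm [ 2.9 -0.3 53.2] yaw 0.0675 tilt [-0.0051  0.002  -1.    ] j [-0.4   0.55 -0.14  2.06  0.14  0.54 -2.14] F [-1.7 -0.5  0.1]
t 14.5 pos [466.6 194.8  70.5] toolshift mm [ 0.8 -0.4 56.5] yaw 0.0658 tilt [-1.7e-03  9.0e-04 -1.0e+00] j [-0.39  0.55 -0.14  2.06  0.14  0.55 -2.14] F [ 0.   0.2 -0.2]
[187.78059971 129.57505876] [426.47341539  50.71511215]
```

View pics/v5.png

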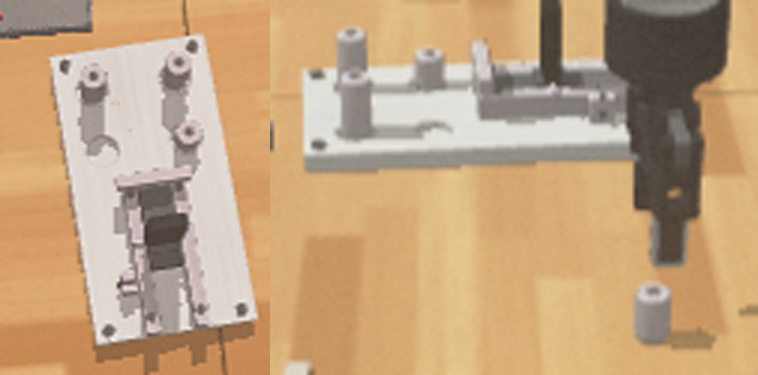

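The short pillar is seated: its top is at (188,131) and (428,52), against (188,130) and (426,51) predicted. I'll descend on the last one.

>>> {"method": "step_arm", "body": {
  "moves": [
    [0.0005,0,0.012,0,0,0,60],
    [0,0,0.015,0,0,0,60],
    [0,0,0.015,0,0,0,60],
    [0,0,0.014,0,0,0,60],
    [0,0,0,0,0,0,60],
    [0,0,0,0,0,0,60],
    [0,0,0,0,0,0,150],
    [0,0,0,0,0,0,255]
  ]
}}

```text
time_s: 15.17
position: [468.4, 195.4, 15.8]
orientation: [-0.0, 0.999, 0.033, 0.001]
contact_force: [0.6, 0.2, -1.0]
opening: 0.496
grip_force: 0.0
```

>>> {"method": "step_arm", "body": {
  "moves": [
    [0,0,0,0,0,0,255],
    [0,0,0,0,0,0,255],
    [0,0,0,0,0,0,255],
    [0,0,0,0,0,0,255],
    [0,0,0,0,0,0,255],
    [0,0,0,0,0,0,255],
    [0,0,0,0,0,0,255],
    [0,0,0,0,0,0,255]
  ]
}}

```text
time_s: 15.83
position: [468.1, 195.3, 15.5]
orientation: [-0.0, 0.999, 0.033, 0.001]
contact_force: [-1.1, -1.6, 11.3]
opening: 0.249
grip_force: 58.3
```

```bash
python3 -c "
from h import *
to(609.6,-78.9,21)"
```

```text
t 15.83 pos [468.1 195.3  15.5] toolshift mm [123.3 282.9  -5.4] yaw 0.0656 tilt [ 1.7e-03 -4.0e-04 -1.0e+00] j [-0.41  0.64 -0.11  2.1   0.17  0.41 -2.16] F [-1.1 -1.6 11.3]
```

>>> {"method": "step_arm", "body": {
  "moves": [
    [0,0,-0.015,0,0,0,255],
    [0,0,-0.03,0,0,0,255],
    [0,0,-0.03,0,0,0,255],
    [0.0113,0.0257,0,0,0,0,255],
    [0.0113,0.0257,0,0,0,0,255],
    [0.0113,0.0257,0,0,0,0,255],
    [0.0113,0.0257,0,0,0,0,255],
    [0.0113,0.0257,0,0,0,0,255]
  ]
}}

```text
time_s: 16.5
position: [532.6, 69.4, 89.7]
orientation: [0.0, 0.999, 0.033, 0.0]
contact_force: [0.4, 0.6, -1.2]
opening: 0.252
grip_force: 59.4
```

>>> {"method": "step_arm", "body": {
  "moves": [
    [0.0113,0.0257,0,0,0,0,255],
    [0.0113,0.0257,0,0,0,0,255],
    [0.0113,0.0257,0,0,0,0,255],
    [0.0113,0.0257,0,0,0,0,255],
    [0.0113,0.0257,0,0,0,0,255],
    [0.0113,0.026,0,0,0,0,255],
    [0,0,0.015,0,0,0,255],
    [0,0,0.015,0,0,0,255]
  ]
}}

```text
time_s: 17.17
position: [611.1, -81.9, 59.7]
orientation: [0.001, 1.0, 0.031, 0.001]
contact_force: [-1.2, 0.7, -1.9]
opening: 0.252
grip_force: 59.4
```

>>> {"method": "step_arm", "body": {
  "moves": [
    [0,0,0.015,0,0,0,255],
    [0,0,0,0,0,0,255],
    [0,0,0,0,0,0,255],
    [0,0,0,0,0,0,255],
    [0,0,0,0,0,0,255],
    [0,0,0,0,0,0,255],
    [0,0,0,0,0,0,255],
    [0,0,0,0,0,0,255]
  ]
}}

```text
time_s: 17.83
position: [610.3, -79.0, 44.8]
orientation: [0.0, 0.999, 0.033, 0.0]
contact_force: [0.3, -0.5, -1.0]
opening: 0.256
grip_force: 59.4
```

```bash
python3 -c "
from h import *
to(610.6,-78.9,22)"
```

```text
t 17.83 pos [610.3 -79.   44.8] toolshift mm [ 0.2 -0.1 22.8] yaw 0.0658 tilt [ 8.e-04  1.e-04 -1.e+00] j [ 0.16  0.7  -0.17  1.79  0.17  0.67 -1.61] F [ 0.3 -0.5 -1. ]
```

>>> {"method": "step_arm", "body": {
  "moves": [
    [0.0002,0,0.005,0,0,0,255],
    [0,0,0.006,0,0,0,255],
    [0,0,0.006,0,0,0,255],
    [0,0,0.0058,0,0,0,255],
    [0,0,0,0,0,0,255],
    [0,0,0,0,0,0,255],
    [0,0,0,0,0,0,255],
    [0,0,0,0,0,0,255]
  ]
}}

```text
time_s: 18.5
position: [610.5, -79.0, 22.0]
orientation: [0.0, 0.999, 0.033, 0.0]
contact_force: [-2.7, 0.8, 10.9]
opening: 0.256
grip_force: 61.9
```

>>> {"method": "step_arm", "body": {
  "moves": [
    [0,0,0,0,0,0,170],
    [0,0,0,0,0,0,140],
    [0,0,0,0,0,0,110],
    [0,0,0,0,0,0,100],
    [0,0,-0.01,0,0,0,100],
    [0,0,-0.04,0,0,0,100],
    [0,0,-0.04,0,0,0,100],
    [0,0,-0.04,0,0,0,100]
  ]
}}

```text
time_s: 19.17
position: [609.8, -78.9, 153.3]
orientation: [-0.0, 0.999, 0.033, -0.001]
contact_force: [1.4, 0.1, 0.6]
opening: 0.609
grip_force: 0.0
```

>>> {"method": "step_arm", "body": {
  "moves": [
    [-0.024,0.01,-0.01,0,0,0,100],
    [-0.024,0.01,0,0,0,0,100],
    [-0.024,0.01,0,0,0,0,100],
    [-0.024,0.01,0,0,0,0,100],
    [0,0,0,0,0,-0.1208,90],
    [0,0,0,0,0,-0.1208,90],
    [0,0,0,0,0,-0.1208,90],
    [0,0,0,0,0,-0.1208,90]
  ]
}}

```text
time_s: 19.83
position: [517.1, -125.4, 162.4]
orientation: [0.0, 0.962, 0.274, 0.0]
contact_force: [-0.4, 1.0, -0.7]
opening: 0.647
grip_force: 0.0
```

>>> {"method": "step_arm", "body": {
  "moves": [
    [0,0,0,0,0,-0.1208,90],
    [0,0,0,0,0,-0.1208,90],
    [0,0,0,0,0,-0.1208,90],
    [0,0,0,0,0,-0.1208,90],
    [0,0,0,0,0,-0.1208,90],
    [0,0,0,0,0,-0.1208,90],
    [0,0,0,0,0,-0.1208,90],
    [0,0,0,0,0,-0.1208,90]
  ]
}}

```text
time_s: 20.5
position: [517.1, -125.5, 162.2]
orientation: [0.0, 0.724, 0.689, -0.0]
contact_force: [-0.1, -0.1, 0.4]
opening: 0.648
grip_force: 0.0
```

>>> {"method": "step_arm", "body": {
  "moves": [
    [0,0,0,0,0,-0.1208,90],
    [0,0,0,0,0,0,90],
    [0,0,0,0,0,0,90],
    [0,0,0,0,0,0,90],
    [0,0,0,0,0,0,90],
    [0,0,0,0,0,0,90],
    [0,0,0,0,0,0,90],
    [0,0,0,0,0,0,90]
  ]
}}

```text
time_s: 21.17
position: [517.2, -125.2, 161.5]
orientation: [0.0, 0.684, 0.73, -0.0]
contact_force: [-0.0, -1.3, 0.5]
opening: 0.645
grip_force: 0.0
```

```bash
python3 -c "
from h import *
to(517.3,-125.1,66)
g=snap('side','s6')
print((proj(g,(609.6,-79,42))-[215,180])*4.5)
b=g['image'][180:270,215:345]
cv2.imwrite('pics/v6.png',cv2.resize(b,None,fx=4.5,fy=4.5,interpolation=cv2.INTER_CUBIC))"
```

```text
t 21.17 pos [ 517.2 -125.2  161.5] toolshift mm [ 0.   0.2 95.5] yaw 1.6357 tilt [-1.e-04 -0.e+00 -1.e+00] j [ 0.58  0.5  -0.64  1.89  0.38  0.87 -0.18] F [-0.  -1.3  0.5]
[194.97696894 158.14857487]
```

View pics/v6.png

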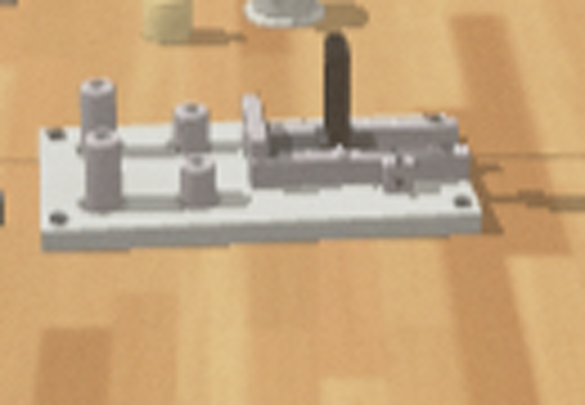

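All three pillars stand in their pockets, with the last top at (198,161). The handle is at (337,90), still at rest. Descend on it and pinch.

>>> {"method": "step_arm", "body": {
  "moves": [
    [0,0,0.012,0,0,0,90],
    [0,0,0.016,0,0,0,90],
    [0,0,0.016,0,0,0,90],
    [0,0,0.016,0,0,0,90],
    [0,0,0.016,0,0,0,90],
    [0,0,0.016,0,0,0,90],
    [0,0,0.004,0,0,0,90],
    [0,0,0,0,0,0,90]
  ]
}}

```text
time_s: 21.88
position: [516.5, -125.0, 64.6]
orientation: [-0.001, 0.684, 0.73, -0.001]
contact_force: [-0.4, -0.2, 0.3]
opening: 0.649
grip_force: 0.0
```

>>> {"method": "step_arm", "body": {
  "moves": [
    [0,0,0,0,0,0,150],
    [0,0,0,0,0,0,200],
    [0,0,0,0,0,0,255],
    [0,0,0,0,0,0,255],
    [0,0,0,0,0,0,255],
    [0,0,0,0,0,0,255],
    [0,0,0,0,0,0,255],
    [0,0,0,0,0,0,255]
  ]
}}

```text
time_s: 22.55
position: [518.4, -125.3, 66.5]
orientation: [0.001, 0.684, 0.73, 0.001]
contact_force: [2.2, -0.3, 6.4]
opening: 0.156
grip_force: 59.6
```

```bash
python3 -c "
from h import *
c,s=np.cos(.066),np.sin(.066)
to(582.2-101.5*c,-120.9-101.5*s,66)
"
```

```text
t 22.55 pos [ 518.4 -125.3   66.5] toolshift mm [  0.2 -37.5   0.4] yaw 1.6364 tilt [-6.0e-04  2.6e-03 -1.0e+00] j [ 0.51  0.62 -0.55  1.99  0.51  0.67 -0.3 ] F [ 2.2 -0.3  6.4]
```

>>> {"method": "step_arm", "body": {
  "moves": [
    [0,-0.005,0,0,0,0,255],
    [0,-0.005,0,0,0,0,255],
    [0,-0.005,0,0,0,0,255],
    [0,-0.005,0,0,0,0,255],
    [0,-0.005,0,0,0,0,255],
    [0,-0.005,0,0,0,0,255],
    [0,-0.005,0,0,0,0,255],
    [0,-0.002,0,0,0,0,255]
  ]
}}

```text
time_s: 23.22
position: [482.9, -127.8, 66.5]
orientation: [0.002, 0.684, 0.73, 0.002]
contact_force: [9.9, -0.9, -2.2]
opening: 0.154
grip_force: 58.7
```

>>> {"method": "step_arm", "body": {
  "moves": [
    [0,0,0,0,0,0,255],
    [0,0,0,0,0,0,255],
    [0,0,0,0,0,0,255],
    [0,0,0,0,0,0,255],
    [0,0,0,0,0,0,255],
    [0,0,0,0,0,0,255],
    [0,0,0,0,0,0,255],
    [0,0,0,0,0,0,255]
  ]
}}

```text
time_s: 23.88
position: [483.3, -127.8, 66.5]
orientation: [0.002, 0.683, 0.73, 0.002]
contact_force: [8.7, -0.9, 0.7]
opening: 0.158
grip_force: 58.9
```

```bash
python3 -c "
from h import *
c,s=np.cos(.066),np.sin(.066)
to(582.2-101.5*c,-120.9-101.5*s,66)
g=snap('side','s7');f=snap('top','t7')
b=g['image'][170:250,215:345]
cv2.imwrite('pics/v7.png',cv2.resize(b,None,fx=6,fy=6,interpolation=cv2.INTER_CUBIC))
L=lambda x,y,z:np.array([582.2+x*c-y*s,-120.9+x*s+y*c,z])
for x in (-107,-101.5,-96): print(x,((proj(g,L(x,38,37))-[215,170])*6).round(), 'handle low',((proj(g,L(x,18,40))-[215,170])*6).round())
for q in (-5,-17): print('jaw top left if slide x -101.5', ((proj(g,L(-101.5+48,35,54))-[215,170])*6).round(),((proj(g,L(-101.5+60,35,54))-[215,170])*6).round());break
"
```

```text
t 23.88 pos [ 483.3 -127.8   66.5] toolshift mm [ 0.3 -2.4  0.5] yaw 1.6365 tilt [-4.0e-04  5.8e-03 -1.0e+00] j [ 0.53  0.59 -0.54  2.07  0.52  0.61 -0.3 ] F [ 8.7 -0.9  0.7]
-107 [542. 268.] handle low [537. 245.]
-101.5 [531. 268.] handle low [526. 245.]
-96 [520. 269.] handle low [514. 245.]
jaw top left if slide x -101.5 [432. 237.] [408. 238.]
```

View pics/v7.png

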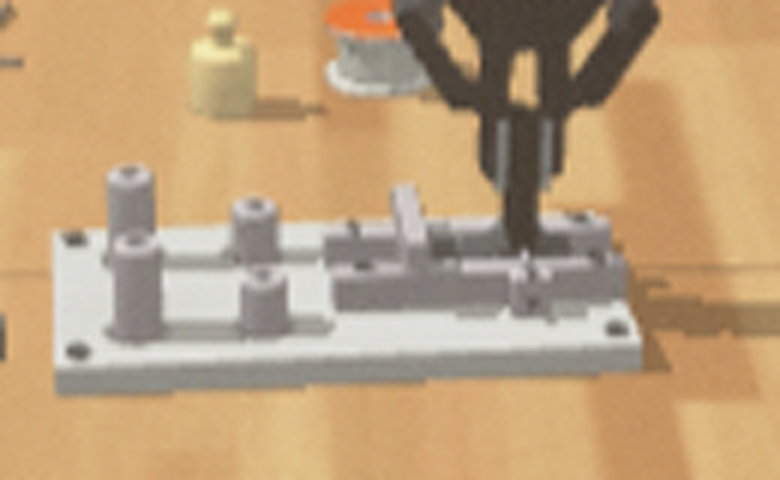

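The handle's centre column is about 520 and the marker ridge about 529. With parallax taken out, the slide is about 1.4 mm short, the same as the arm readings give, so I'll pull 1.5 mm more.

>>> {"method": "step_arm", "body": {
  "moves": [
    [0,-0.0015,0,0,0,0,255],
    [0,0,0,0,0,0,255],
    [0,0,0,0,0,0,255],
    [0,0,0,0,0,0,255],
    [0,0,0,0,0,0,255],
    [0,0,0,0,0,0,255],
    [0,0,0,0,0,0,255],
    [0,0,0,0,0,0,255]
  ]
}}

```text
time_s: 24.65
position: [481.9, -127.9, 66.5]
orientation: [0.002, 0.683, 0.73, 0.002]
contact_force: [8.8, -1.8, -0.2]
opening: 0.153
grip_force: 58.9
```

```bash
python3 -c "
from h import *
to(482,-127.6,66.5)
print(arm.get_obs()['grip_force'],arm.job_done())"
```

```text
t 24.65 pos [ 481.9 -127.9   66.5] toolshift mm [0.3 0.1 0. ] yaw 1.6365 tilt [-4.0e-04  5.9e-03 -1.0e+00] j [ 0.54  0.58 -0.54  2.08  0.52  0.61 -0.3 ] F [ 8.8 -1.8 -0.2]
the job is handed in; nothing more can be done
58.915228843688965 None
```

I handed the job in at 24.7 s with all three pillars standing in their pockets and the gripper still holding the slide about 36.5 mm out, within about 1 mm of the marker by my measurement; the hand-in returned no verdict.

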